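# Take the steam cap off the rice cooker for drying

### The arm

A 6-joint arm with a two-finger parallel gripper is mounted at the origin on the work surface. World frame = base frame: x ahead of the robot, y to its left, z up, the work surface at z = 0. Lengths are in mm, angles in degrees, forces in N, time in s.
With the tool pointing down it reaches from about 325 to 925 mm from the base axis. Payload 3.1 kg.
Tool frame: the origin (TCP) lies on the centre line of the jaws, within the pads' length; the fingertips stand 8 mm ahead of it and the grasp point (between the pads) lies 11 mm behind it (manip.tip_extent is the z of the fingertips in the tool frame, in mm); z points along the fingers, y is the line along which they close (so a half turn about z gives the same grasp; the last joint's range is limited). The gripper opens to 85 mm and grips with 20 to 120 N. Pads are 22 mm wide; open, the fingers measure 114 mm over their backs; the gripper's body (76 mm by 85 mm) begins 54 mm behind the grasp point. The pads swing forward as they close: fully open they stand 13 mm farther back than shut.
Start: joints at [-74.725, 12.427, 92.441, -0, 75.132, -6.429], TCP at [231.15, -580.697, 211.2] pointing down, gripper open.
Joint ranges: [-157.48, 157.48], [-44.54, 120.13], [17.64, 146.25], [-64.5, 244.5], [7.68, 150.69], [-147.95, 147.95]. Speed limits (degrees/s): [159.86, 159.86, 180, 180, 180, 180].

### API

Orientations are given as a 3x3 rotation matrix whose columns are the frame's x, y, z axes.
In Python, from workcell import status, viewer, workorder, manip gives the robot as it stands.
- The arm moves only by the shell command python3 -m creep 'ROWS' [OPENING]. ROWS is JSON, a list of rows, each a list of 6 numbers: the shift along the tool's x, y, z in m, then the turn, a rotation vector about the tool's x, y, z in degrees. A call has 1 to 20 rows; each row shifts and turns the commanded pose from where the row before left it, along the tool's axes as they then stand; what a row does not reach is not made up. A row lasts 1/10 s, in which the tool goes at most 50 mm and 8.59 degrees, less where a joint would pass 70% of its speed; a pose out of reach is approached as far as the arm can. A call with a gripper value outside its range is refused whole. OPENING is the closure in counts, from 0 (fully open) to 255 (shut), set as the call begins (- or left out, the last holds). The fingers move at their own pace and stop on an object; the grip force is fixed at half the most. Time passes only in rows, so rows that do not move let the fingers close. It gives the time, the measured TCP pose, the force, the opening and the grip force at its end, in the units of the state.
- status.get_obs(): the state, without advancing time (a new reading comes with each control period).
- viewer.capture(name): name is "scene" or "top" or "wrist"; returns a dict with "color" (480x640x3 uint8, red, green, blue), "vfov" (degrees; the focal length in pixels is half the picture's height over the tangent of half this angle, whatever the lens; pixels are square), "cx", "cy" (the principal point, pixels), "distortion" ([k1, k2, p1, p2, k3] as OpenCV has them; the pictures are not rectified), "R" (3x3) and "t" (3): a world point X has camera coordinates R X + t; the wrist camera has in their place "mount" (4x4, takes a point from camera to tool coordinates, whose origin is the TCP and whose axes are the flange's). Camera axes: x right, y down, z forward; pixel columns grow to the right and rows downward; lengths in mm; the calibration is good to about 2 mm. A picture is of the moment at which its call begins: read the wrist's pose just before it. There is no depth.
- workorder.job_done(): hands the job in; it is judged then, once.
The state is a dict: "clock": time; "q": joint angles; "joint_vel": joint speeds; "tau": joint torques, N m; "tcp_pos": TCP position; "orientation": TCP orientation; "wrist_force": force on the tool from outside, world axes, zero at the start; "torque": the same for the moment, N m; "gripper_width": finger opening in mm; "grip_force": force on a finger pad.
Only numpy, scipy, OpenCV 4.12 (cv2) and the standard library are available. Lean on these libraries where they do the work, as an engineer would, in place of code of your own. Each camera call takes 0.05 s, during which the arm holds its last target. There are 200 camera calls.

### The job

The steam cap on the rice cooker's lid has been rinsed: gently squeeze its snap tab in, tip and lift the cap off without forcing or breaking the latch, and set it down upright (as it sat on the lid) in the empty compartment of the drying tray. Lower it onto the tray before letting go, and leave the other things on the counter where they are.

Things in the scene. Friction and masses are not known exactly. Their poses are not given: they have to be found in the camera images.
- cooker: white round rice cooker, 207 mm across, does not move. Origin: centre of its underside; its lid top is flat and level at z = 170 mm. Its control panel faces its own -x. The cap sits in a seat in the middle of the lid, axes along the cooker's: two stops at the tab end (x -27.5 mm) and two side guides (|y| 22.2 mm), all 4 mm high, leave it about 1 mm of play.
- catch_bar (a point): underside centre of the grey catch bar on the lid at the tab end. The bar spans 6 to 9 mm above the lid, cooker x -37 to -32 mm, |y| up to 23 mm. The tab's hook sits under it.
- ledge_bar (a point): underside centre of the grey ledge bar on the lid at the other end. The bar spans 5 to 9 mm above the lid, cooker x 27 to 32 mm, |y| up to 23 mm. The cap's tongue sits under it.
- cap: white steam cap on the lid, a hollow box 52 (x) x 42 (y) x 32 (z) mm, 65 to 105 g, open underneath, its top notched behind the tab. Origin: centre of its underside, on the lid at the start. Rear (+x) wall flat at x = 26 mm. Off the seat it stands on its flat underside. A jam or a forced latch shows as a rising force; over 20 N between cap (or tab) and cooker breaks the latch.
- tongue (a point): tip of the tongue low on the cap's rear wall (cap x 30.5 mm, z 2 mm; 26 mm wide, z 0.5 to 3.5 mm). It lies 3.5 mm under the ledge bar, so a straight pull up jams: with the tab squeezed, tip the tab end up about the tongue by 10 to 15 degrees, draw the cap about 7 mm towards the tab end, then lift.
- tab: grey ribbed snap tab at the cap's -x end. Its origin is the cap's when relaxed and shifts along cap +x when pressed. Slides straight in, up to 6 mm, against a spring (3 N at first, 1.8 N more per mm, 14 N at the stop), and springs back. The hook at its foot (z 1 to 4.5 mm, out to cap x -35.5 mm) is free of the catch bar once pressed 3.5 mm. A push on it over 20 N snaps it.
- tab_face (a point): middle of the tab's flat outer face, 5 mm proud of the cap's own wall (cap x -31 mm, z 20 mm). The face is 26 mm wide (y), reaches to z 28 mm; press it above the bars, z 11 to 28 mm. Pinched from above, tab face to rear wall measures 57 mm relaxed, 51 mm fully pressed.
- tray: steel drying tray, 260 (x) x 170 (y) mm, outer wall 14 mm high, 4 mm thick, floor top 4 mm above the counter, a 4 mm wall across its middle (at x = 0) makes two compartments. Origin: centre of its underside. Does not move. It stands left or right of the cooker.
- tray_spot (a point): centre of the floor (on its top face) of the tray's empty compartment, the one at the tray's -x end; the compartment is about 124 (x) x 162 (y) mm inside. Axes as the tray's.
- board: wooden chopping board, 260 x 170 x 16 mm, on the other side of the cooker. Origin: centre of its underside. Does not move.
- spoon: steel teaspoon, 127 mm long, lying in the tray's other compartment. Origin at its middle.
- bowl: white bowl, 110 mm across, 50 mm high, on the chopping board. Origin: centre of its underside.
- mug: blue mug, 80 mm across, 90 mm high, beyond the cooker. Origin: centre of its underside.
- oil: amber oil bottle, 60 mm across, 210 mm high, beyond the cooker. Origin: centre of its underside.
- spice: spice jar, 44 mm across, 90 mm high, beyond the cooker. Origin: centre of its underside.
- mill: dark wooden pepper mill, 52 mm across, 155 mm high, beyond the cooker. Origin: centre of its underside.
- scoop: clear measuring cup, 66 mm across, 55 mm high, in front of the cooker. Origin: centre of its underside.
Not all that is in view belongs to the job. What is shaped like the cap but purple or red is not meant.

How it is judged (in metres and radians):
On the way, in this order (a step that is already met when the one before it is completed fails the run):
1. the cap is off its seat, held by the fingers well clear of the cooker (z of cap in the frame of cooker above 0.19 m and contact force between the fingers and cap above 1 N and contact force between cap and cooker below 0.1 N), for 0.1 s.
2. the cap touches the floor of the tray's empty compartment, upright, while the fingers still hold it (x of cap in the frame of tray_spot between -0.045 and 0.045 m and y of cap in the frame of tray_spot between -0.055 and 0.055 m and z of cap in the frame of tray_spot between -0.004 and 0.006 m and angle between cap's own z axis and vertical below 0.12 rad and contact force between cap and tray above 0.1 N and contact force between the fingers and cap above 1 N), for 0.05 s.
At the end, for the whole second after the job is handed in: The cap stands upright (within 0.12 rad) and at rest on the floor of the tray's empty compartment, its centre within 45 mm (tray x) and 55 mm (tray y) of the compartment's centre and its underside within 6 mm of the floor, released by the fingers (x of cap in the frame of tray_spot between -0.045 and 0.045 m and y of cap in the frame of tray_spot between -0.055 and 0.055 m and z of cap in the frame of tray_spot between -0.004 and 0.006 m and angle between cap's own z axis and vertical below 0.12 rad and linear speed of cap below 0.02 m/s and contact force between the fingers and cap below 0.1 N); the robot touches nothing.
It fails at once if the snap tab is pushed with more than 20 N (it breaks) (contact force between the fingers and tab above 20 N).
It fails at once if the cap or tab is forced against the cooker with more than 20 N (the latch breaks) (contact force between cap and cooker above 20 N).
It fails at once if another thing on the counter is moved more than 30 mm (distance of any of spoon, bowl, mug, oil, spice, mill, scoop from where it was at the start of the episode above 0.03 m).
It also fails if it takes over 48 s, if anything falls off the work surface, if the arm or the gripper's body presses on something with over 40 N, if the wrist force passes 120 N, or if a joint passes its speed limit or range.

## Working session

There is one attempt and no reset: what is moved stays moved. The work goes in short steps, Python scripts to look and compute and a shell command to move; the robot and the scene stay as the last step left them, time stands still between calls to the robot, and variables do not carry over. Pictures are saved under pics/ and viewed, at most 12 in all, crops included, and the job is handed in when it is done.

```bash
mkdir -p pics; cat > h.py <<'E'
from workcell import status, viewer, workorder, manip
import numpy as np, cv2
def snap(n,f):
    o=status.get_obs(); c=viewer.capture(n)
    cv2.imwrite(f'pics/{f}.png',c['color'][:,:,::-1]); 
    K=cam(c); R=np.array(c['R']) if 'R' in c and c['R'] is not None else None
    if n=='wrist':
        M=np.array(c['mount']); T=np.eye(4); T[:3,:3]=o['orientation']; T[:3,3]=o['tcp_pos']
        W=np.linalg.inv(T@M); R=W[:3,:3]; t=W[:3,3]
    else: t=np.array(c['t'])
    np.savez(f'pics/{f}.npz',K=K,d=np.array(c['distortion'],float),R=R,t=t)
def cam(c):
    f=240/np.tan(np.radians(c['vfov'])/2); return np.array([[f,0,c['cx']],[0,f,c['cy']],[0,0,1.]])
def ray(f,px,z):
    "pixels -> world points at height z"
    a=np.load(f'pics/{f}.npz'); u=cv2.undistortPoints(np.array(px,float).reshape(-1,1,2),a['K'],a['d']).reshape(-1,2)
    D=np.c_[u,np.ones(len(u))]@a['R']; C=-a['R'].T@a['t']
    return C+D*((z-C[2])/D[:,2])[:,None]
def proj(f,X):
    a=np.load(f'pics/{f}.npz'); return cv2.projectPoints(np.array(X,float).reshape(-1,1,3),cv2.Rodrigues(a['R'])[0],a['t'],a['K'],a['d'])[0].reshape(-1,2)
E
python3 - <<'E'
from h import *
for n in('scene','top'): snap(n,n)
o=status.get_obs(); print(o['clock'],o['orientation'],o['gripper_width'],manip.tip_extent)
E
```

```text
0.1 [[ 9.29107272e-01  3.69809910e-01 -5.54922092e-04]
 [ 3.69810223e-01 -9.29104844e-01  2.14214025e-03]
 [ 2.76603889e-04 -2.19549394e-03 -9.99997552e-01]] 85.56039386858824 8.0
```

View pics/top.png

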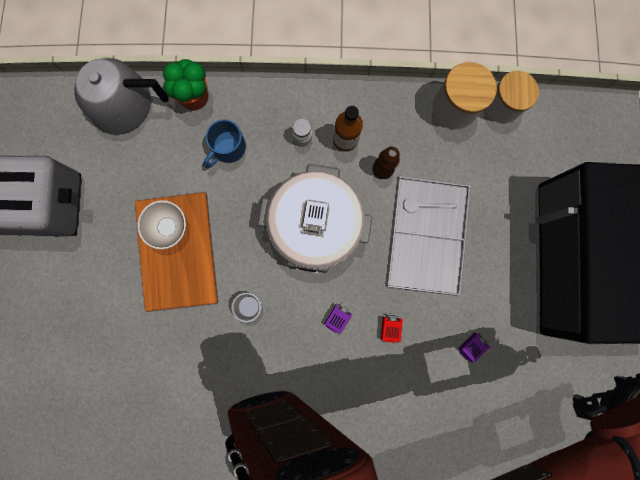

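View pics/scene.png

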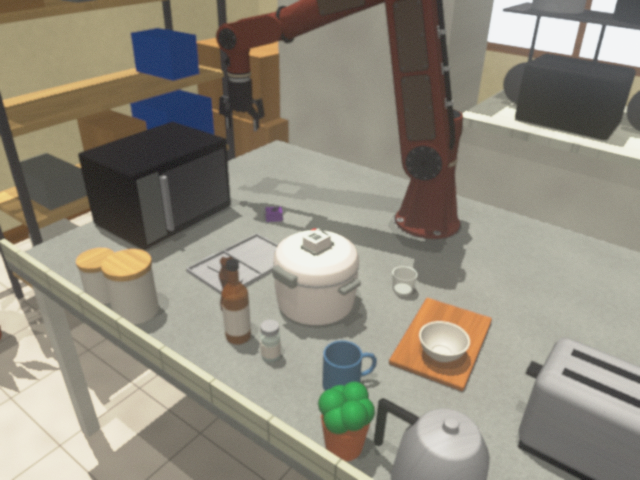

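The top view shows the cooker at about (315,220) with the cap at (315,213), its tab end towards the bottom of the picture. The tray is at right, with corners (398,177), (469,186), (458,294) and (387,284), and its empty compartment is at about (425,264). The scene view shows the same layout from behind.

```bash
python3 - <<'E'
from h import *
im=cv2.imread('pics/top.png')[155:285,250:385]; cv2.imwrite('pics/crop.png',cv2.resize(im,None,fx=4.5,fy=4.5,interpolation=cv2.INTER_CUBIC))
print(ray('top',[(398,177),(469,186),(458,294),(387,284)],14).round(), ray('top',[(315,201),(315,236)],202).round())
a=np.load('pics/top.npz'); print(-a['R'].T@a['t'])
E
```

```text
[[ 680. -222.   14.]
 [ 664. -390.   14.]
 [ 411. -364.   14.]
 [ 430. -199.   14.]] [[588. -28. 202.]
 [518. -30. 202.]]
[ 414.95549762  -24.34748791 1284.76935458]
```

View pics/crop.png

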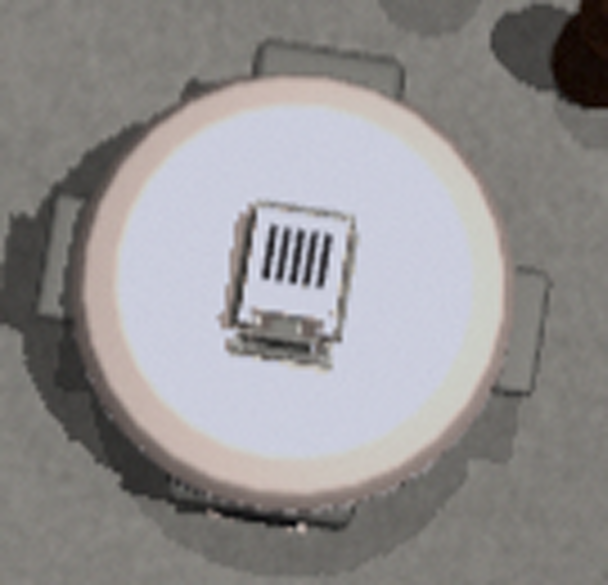

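The crop shows the cap with its tab and catch bar at the bottom, in crop (228..330, 345..365). Cooker yaw is about -6 to -11°. I'll go above the cap and take a wrist view.

```bash
python3 -m creep '[[0,0,-0.04,0,0,0],[0,0,-0.04,0,0,0],[0.036,-0.028,-0.004,0,0,0],[0.036,-0.028,-0.004,0,0,0],[0.036,-0.028,-0.004,0,0,0],[0.036,-0.028,-0.004,0,0,0],[0.036,-0.028,-0.004,0,0,0],[0.036,-0.028,-0.004,0,0,0],[0.036,-0.028,-0.004,0,0,0],[0.036,-0.028,-0.004,0,0,0],[0.036,-0.028,-0.004,0,0,0],[0.036,-0.028,-0.004,0,0,0],[0.036,-0.028,-0.004,0,0,0],[0.036,-0.028,-0.004,0,0,0],[0.036,-0.028,-0.004,0,0,0],[0.036,-0.028,-0.004,0,0,0]]' 0
python3 -m creep '[[0,0,0,0,0,-8.5],[0,0,0,0,0,-8.5],[0,0,0,0,0,-8.5],[0,0,0,0,0,-8.5],[0,0,0,0,0,-8.5],[0,0,0,0,0,-8.5],[0,0,0,0,0,-8.5],[0,0,0,0,0,0],[0,0,0,0,0,0],[0,0,0,0,0,0]]'
python3 - <<'E'
from h import *
snap('wrist','w1'); o=status.get_obs(); print(o['q'],o['tcp_pos'],o['orientation'].round(3) if hasattr(o['orientation'],'round') else o['orientation'])
E
```

```text
clock: 1.7
tcp_pos: [554.8, -28.2, 346.8]
orientation: [[0.929, 0.37, -0.001], [0.37, -0.929, -0.0], [-0.001, -0.0, -1.0]]
wrist_force: [0.7, -0.9, -0.2]
gripper_width: 85.8
grip_force: 0.0
clock: 2.7
tcp_pos: [554.3, -30.1, 347.0]
orientation: [[0.155, 0.988, -0.0], [0.988, -0.155, 0.0], [0.0, -0.0, -1.0]]
wrist_force: [-0.8, -0.8, -0.2]
gripper_width: 85.4
grip_force: 0.0
[-1.03497422e+01 -6.14552101e-01  9.22436490e+01 -2.32434540e-05
  8.83880363e+01 -1.46111949e+00] [554.371895   -30.08606468 347.04368203] [[ 0.155  0.988 -0.   ]
 [ 0.988 -0.155  0.   ]
 [ 0.    -0.    -1.   ]]
```

View pics/w1.png

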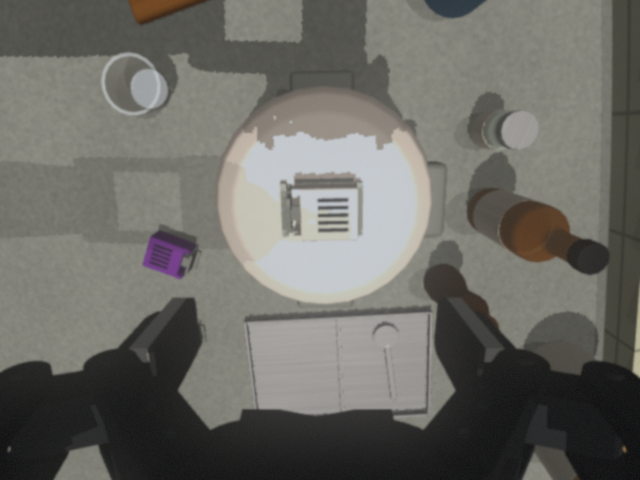

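The wrist view shows the cap at about (328,212), with the tab and catch bar at left (285,208) and the ledge bar at right (360,208). It is aligned within a degree or two of the tool's y axis. I'll zoom in to measure it.

```bash
python3 - <<'E'
from h import *
im=cv2.imread('pics/w1.png')[170:255,270:375]; im=cv2.resize(im,None,fx=7,fy=7,interpolation=cv2.INTER_CUBIC)
im=cv2.convertScaleAbs(im,alpha=1.0,beta=-20)
for i in range(0,105,10):
    cv2.line(im,(i*7,0),(i*7,8 if i%50 else 20),(0,0,255),1)
for i in range(0,85,10): cv2.line(im,(0,i*7),(8,i*7),(0,0,255),1)
cv2.imwrite('pics/crop2.png',im)
E
```

```text
(no output)
```

View pics/crop2.png

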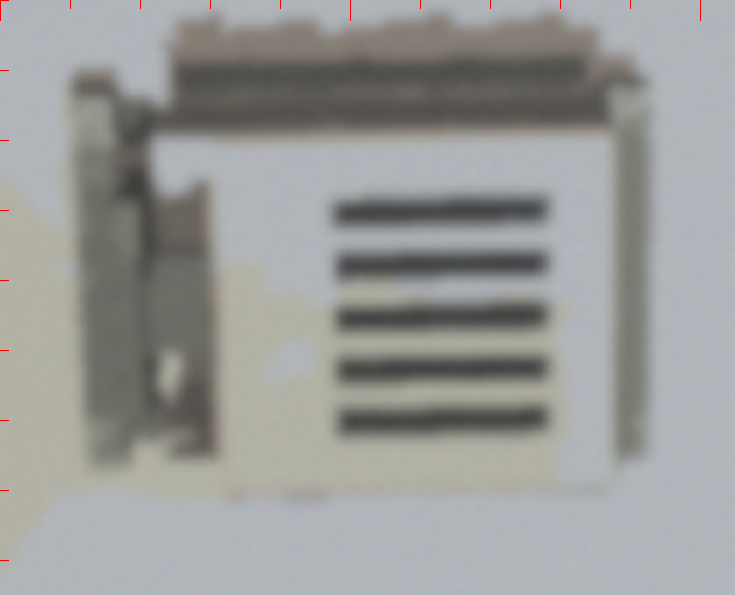

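```bash
python3 - <<'E'
from h import *
from scipy.optimize import least_squares
g=lambda P:np.array(P,float)/7+[270,170]-0.43
# cooker-frame points: ledge outer corners z179, catch outer corners, cap top rear corners
obs=g([(648,90),(640,458),(73,92),(92,465),(614,133),(609,488)])
m=np.array([(32,23,179),(32,-23,179),(-37,23,179),(-37,-23,179),(26,21,202),(26,-21,202)],float)
for i,z in [((0,4),179),((4,6),202)]:print(ray('w1',obs[slice(*i)],z).round(1))
def W(p,m):
    c,s=np.cos(p[2]),np.sin(p[2]); return np.c_[p[0]+c*m[:,0]-s*m[:,1],p[1]+s*m[:,0]+c*m[:,1],m[:,2]]
for w in ([1]*6,[1,1,1,1,0,0]):
    r=least_squares(lambda p:((proj('w1',W(p,m))-obs)*np.array(w)[:,None]).ravel(),[555,-30,-.13])
    print(r.x[:2].round(1),np.degrees(r.x[2]).round(2),r.fun.reshape(-1,2).round(1).tolist())
# check with top view, bars + cap
o2=np.array([(255,203),(355,213),(228,350),(328,367)],float)/4.5+[250,155]-0.39
m2=np.array([(26,21,202),(26,-21,202),(-37,23,179),(-37,-23,179)],float)
r=least_squares(lambda p:(proj('top',W(p,m2))-o2).ravel(),[555,-30,-.13]);print(r.x[:2],np.degrees(r.x[2]),r.fun.round(1))
t=np.array([(398,177),(469,186),(458,294),(387,284)],float);mt=np.array([(130,85,14),(130,-85,14),(-130,-85,14),(-130,85,14)],float)
r=least_squares(lambda p:(proj('top',W(p,mt))-t).ravel(),[555,-300,-.1]);print(r.x[:2],np.degrees(r.x[2]),r.fun.round(1));print('spot',W(r.x,np.array([[-65.,0,4]])))
E
```

```text
[[595.2 -11.9 179. ]
 [588.6 -56.4 179. ]
 [527.9  -1.6 179. ]
 [522.1 -46.9 179. ]]
[[588.8 -12.8 202. ]
 [583.  -53.1 202. ]]
[560.6 -29.5] -8.16 [[0.3, -0.8], [0.6, 0.3], [-0.8, -0.0], [-1.6, 0.3], [0.7, -0.6], [0.7, 1.0]]
[560.9 -29.6] -8.25 [[0.7, -0.7], [0.9, 0.5], [-0.4, -0.0], [-1.2, 0.3], [0.0, -0.0], [0.0, 0.0]]
[561.31764143 -28.87476304] -8.11238201849487 [ 0.3 -0.2 -0.9  1.1  0.1 -0.5  0.6 -0.4]
[ 546.17518039 -293.6559932 ] -5.7562041320545125 [ 0.3 -1.9  0.4 -1.4  0.6  1.  -1.2  2.1]
spot [[ 481.50293224 -287.13676628    4.        ]]
```

Cooker pose: (561,-29.3), yaw -8.15°. I'll align over it, come down part way, preclose and check where the pads really are.

```bash
python3 -m creep '[[0.0019,0.0068,0.04,0,0,-0.75],[0,0,0.05,0,0,0],[0,0,0,0,0,0],[0,0,0,0,0,0],[0,0,0,0,0,0],[0,0,0,0,0,0]]' 0
python3 - <<'E'
from h import *
snap('wrist','w2'); print(status.get_obs()['tcp_pos'])
E
python3 -m creep '[[0,0,0,0,0,0],[0,0,0,0,0,0],[0,0,0,0,0,0],[0,0,0,0,0,0],[0,0,0,0,0,0],[0,0,0,0,0,0]]' 64
python3 - <<'E'
from h import *
snap('wrist','w3'); o=status.get_obs(); w=o['gripper_width']; print(o['tcp_pos'],np.array(o['orientation']).round(4),w,manip.tip_extent)
R=np.array(o['orientation']);t=np.array(o['tcp_pos'])
ims=[]
for f,ww in(('w2',85.5),('w3',w)):
    im=cv2.imread(f'pics/{f}.png')
    for s in(1,-1):
        for k,z in enumerate((-5,1.5,8,14)):
            q=proj(f,[(R@[x,s*ww/2,z]+t) for x in(-11,11)])
            cv2.line(im,tuple(map(int,q[0])),tuple(map(int,q[1])),[(0,0,255),(0,255,255),(0,255,0),(255,0,255)][k],1)
    ims.append(cv2.resize(im[120:420,80:560],None,fx=1.25,fy=1.0))
cv2.imwrite('pics/tips.png',np.vstack(ims))
E
```

```text
clock: 3.35
tcp_pos: [564.1, -29.7, 261.6]
orientation: [[0.14, 0.99, 0.007], [0.99, -0.14, -0.001], [-0.0, 0.007, -1.0]]
wrist_force: [-0.7, 0.3, 0.4]
gripper_width: 85.6
grip_force: 0.0
[563.79866312 -29.67398188 261.16944484]
clock: 4.0
tcp_pos: [561.4, -29.3, 257.0]
orientation: [[0.14, 0.99, -0.0], [0.99, -0.14, 0.0], [0.0, -0.0, -1.0]]
wrist_force: [0.0, 0.6, -0.5]
gripper_width: 64.1
grip_force: 0.0
[561.41063452 -29.25466272 257.08054066] [[ 1.400e-01  9.902e-01 -2.000e-04]
 [ 9.902e-01 -1.400e-01  1.000e-04]
 [ 0.000e+00 -2.000e-04 -1.000e+00]] 63.67181921568772 8.0
```

View pics/tips.png

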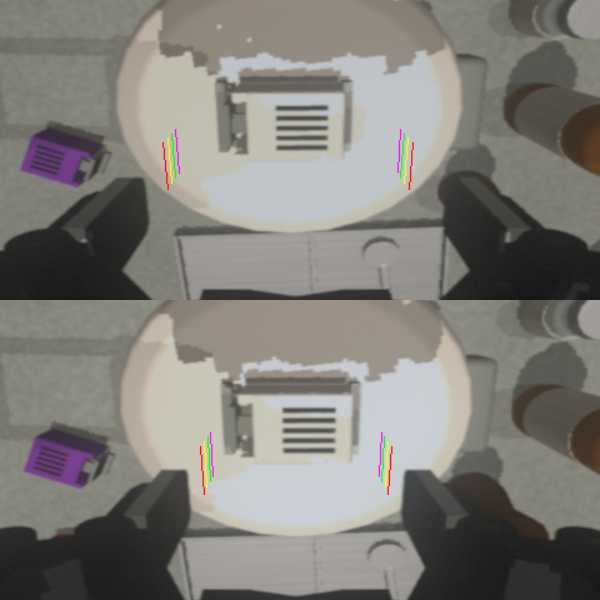

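```bash
python3 - <<'E'
from h import *
c=viewer.capture('wrist');print(np.array(c['mount']).round(3),c['distortion'],c['vfov'])
M=np.array(c['mount'])
def inter(f,px,y):
    a=np.load(f'pics/{f}.npz');u=cv2.undistortPoints(np.array(px,float).reshape(-1,1,2),a['K'],a['d']).reshape(-1,2)
    D=np.c_[u,np.ones(len(u))]@M[:3,:3].T; C=M[:3,3]
    return (C+D*((np.array(y)-C[1])/D[:,1])[:,None]).round(1)
print(inter('w3',[(230,290),(230,340),(403,290)],[-31.8,-31.8,31.8]))
print(inter('w2',[(196,300),(437,298),(196,355)],[-42.8,42.8,-42.8]))
for z in(8,0,-10,-20): print(z,proj('w3',[np.array(status.get_obs()['tcp_pos'])+np.array(status.get_obs()['orientation'])@np.array([x,-31.8,z]) for x in(-11,11)]).round().tolist())
E
```

```text
[[ 0.00000e+00 -9.65000e-01 -2.60000e-01  6.54690e+01]
 [ 1.00000e+00  1.00000e-03 -0.00000e+00 -2.73000e-01]
 [ 0.00000e+00 -2.60000e-01  9.65000e-01 -1.61923e+02]
 [ 0.00000e+00  0.00000e+00  0.00000e+00  1.00000e+00]] [-0.04332685  0.          0.          0.          0.        ] 62.21099295659297
[[  9.4 -31.8 -27. ]
 [ -8.1 -31.8 -32. ]
 [  8.7  31.8 -25.2]]
[[  7.9 -42.8 -32.6]
 [  8.1  42.8 -31.1]
 [-10.8 -42.8 -38. ]]
8 [[248.0, 302.0], [246.0, 257.0]]
0 [[245.0, 309.0], [243.0, 262.0]]
-10 [[241.0, 320.0], [239.0, 270.0]]
-20 [[237.0, 331.0], [234.0, 279.0]]
```

```bash
python3 - <<'E'
from h import *
im=cv2.imread('pics/w3.png')[240:440,120:320]; im=cv2.convertScaleAbs(im,alpha=1.6,beta=10)
im=cv2.resize(im,None,fx=3,fy=3,interpolation=cv2.INTER_CUBIC)
cv2.imwrite('pics/tip2.png',im)
E
```

```text
(no output)
```

View pics/tip2.png

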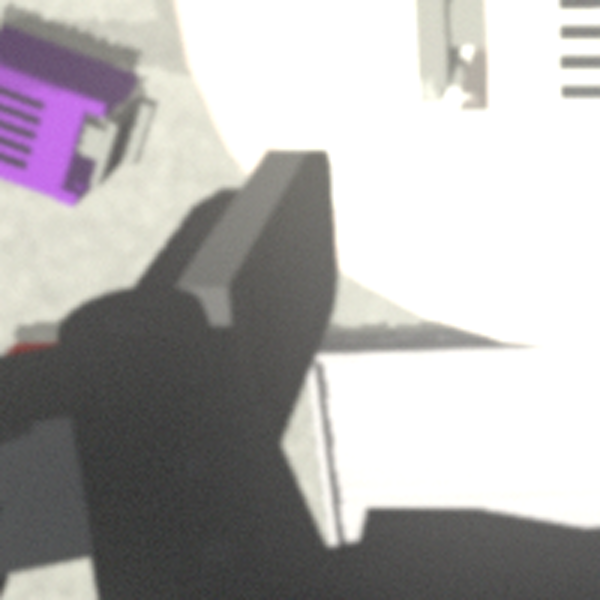

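The finger pads appear about 30 mm further back than the stated tip. I'll check this independently with the scene camera.

```bash
python3 - <<'E'
from h import *
snap('scene','s2'); o=status.get_obs(); R=np.array(o['orientation']);t=np.array(o['tcp_pos']); w=o['gripper_width']/2
im=cv2.imread('pics/s2.png')
P=lambda L:proj('s2',[R@np.array(p,float)+t for p in L])
q=P([(0,s*w,z) for s in(1,-1) for z in(8,-3,-11,-30)])
x0,y0=q.mean(0).astype(int)-[50,55]
im=cv2.resize(im[y0:y0+100,x0:x0+110],None,fx=6,fy=6,interpolation=cv2.INTER_CUBIC)
for i,p in enumerate(q): cv2.circle(im,tuple(((p-[x0,y0]+.5)*6).astype(int)),3,[(0,255,0),(0,255,255),(0,0,255),(255,0,255)][i%4],-1)
# predicted cap top corners and lid
a=np.radians(-8.15);c,s=np.cos(a),np.sin(a)
k=proj('s2',[(561+c*x-s*y,-29.3+s*x+c*y,z) for x,y,z in [(26,21,202),(26,-21,202),(-26,21,202),(-26,-21,202),(26,21,170),(26,-21,170)]])
for p in k: cv2.circle(im,tuple(((p-[x0,y0]+.5)*6).astype(int)),3,(255,100,0),-1)
cv2.imwrite('pics/s2c.png',im)
E
```

```text
(no output)
```

View pics/s2c.png

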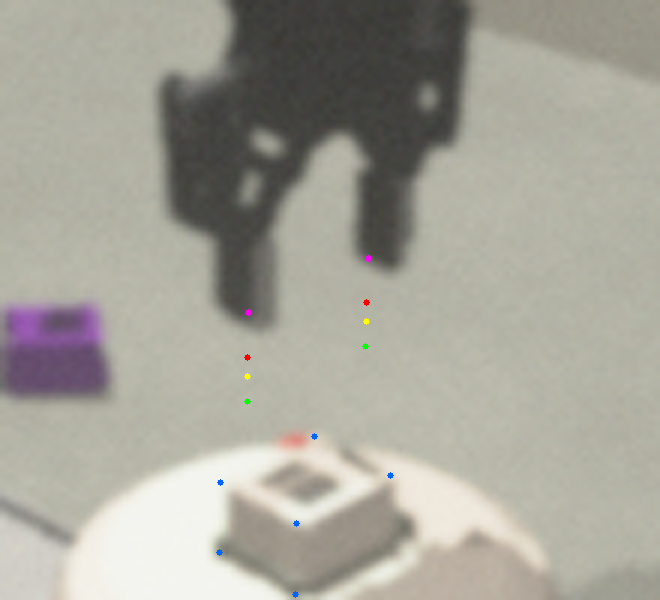

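Both cameras agree: the real fingertips stand about 28 mm behind the reported TCP, not 8 mm ahead of it. In the last crop the tips are level with the magenta -30 mm dots. I'll use this offset, descend in stages and check the force and picture.

```bash
python3 -m creep '[[0,0,0.03,0,0,0],[0,0,0.03,0,0,0],[0,0,0.015,0,0,0],[0,0,0.01,0,0,0],[0,0,0.007,0,0,0],[0,0,0,0,0,0],[0,0,0,0,0,0],[0,0,0,0,0,0]]' 64
python3 - <<'E'
from h import *
snap('wrist','w4');snap('scene','s4'); o=status.get_obs();print(o['tcp_pos'],o['wrist_force'])
p=proj('s4',[(561,-29,190)])[0].astype(int)
a=cv2.resize(cv2.imread('pics/s4.png')[p[1]-40:p[1]+30,p[0]-35:p[0]+35],(400,400),interpolation=cv2.INTER_CUBIC)
b=cv2.convertScaleAbs(cv2.imread('pics/w4.png')[200:400,220:420],alpha=1.2,beta=0)
b=cv2.resize(b,(400,400),interpolation=cv2.INTER_CUBIC)
cv2.imwrite('pics/c4.png',np.hstack([a,b]))
E
```

```text
clock: 4.95
tcp_pos: [562.4, -29.4, 166.6]
orientation: [[0.14, 0.99, 0.002], [0.99, -0.14, -0.0], [-0.0, 0.002, -1.0]]
wrist_force: [-0.1, -0.2, 0.3]
gripper_width: 64.0
grip_force: 0.0
[562.22101706 -29.3968576  166.30555981] [0.09405856 0.69361653 0.36748215]
```

View pics/c4.png

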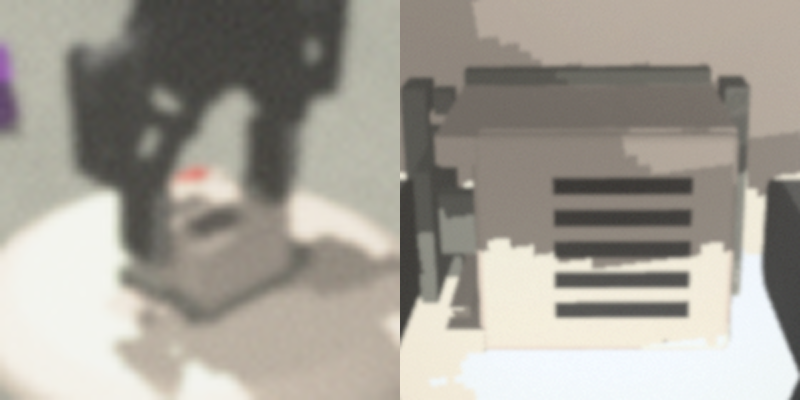

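```bash
python3 -m creep '[[0,0,0.003,0,0,0],[0,0,0.003,0,0,0],[0,0,0,0,0,0],[0,0,0,0,0,0]]' 64
python3 - <<'E'
from h import *
from scipy.optimize import least_squares
g=lambda P:(np.array(P,float)-[400,0])/2+[220,200]
o=g([(749,80),(741,293),(403,82),(421,300),(737,137),(729,347)])
m=np.array([(32,23,179),(32,-23,179),(-37,23,179),(-37,-23,179),(26,21,202),(26,-21,202)],float)
def W(p):
    c,s=np.cos(p[2]),np.sin(p[2]); return np.c_[p[0]+c*m[:,0]-s*m[:,1],p[1]+s*m[:,0]+c*m[:,1],m[:,2]+p[3]]
for fz in(0,1):
    r=least_squares(lambda p:(proj('w4',W([*p[:3],p[3]*fz]))-o).ravel(),[561,-30,-.13,0]);print(r.x.round(2),np.degrees(r.x[2]).round(2),r.fun.round(1))
s=status.get_obs();print(s['tcp_pos'],s['wrist_force'],s['gripper_width'])
E
```

```text
clock: 5.45
tcp_pos: [561.3, -29.2, 158.9]
orientation: [[0.14, 0.99, -0.0], [0.99, -0.14, 0.0], [0.0, -0.001, -1.0]]
wrist_force: [0.3, 0.2, 0.0]
gripper_width: 63.5
grip_force: 0.0
[ 5.6132e+02 -2.8890e+01 -1.3000e-01  0.0000e+00] -7.33 [ 0.9  1.6  0.3 -0.1 -2.4  2.7 -2.9 -1.8  2.1 -2.6  1.5  1. ]
[ 5.6133e+02 -2.9710e+01 -1.3000e-01 -1.9300e+00] -7.39 [ 0.2  2.3 -0.4 -0.7 -0.8  3.2 -1.6 -2.5  1.4 -2.1  0.8 -0.1]
[561.28044989 -29.23785899 158.8997807 ] [0.29386438 0.20224614 0.01548151] 63.541679829364945
```

```bash
python3 -m creep '[[0,0,0,0,0,0],[0,0,0,0,0,0],[0,0,0,0,0,0]]' 84
python3 -m creep '[[0,0,0,0,0,0],[0,0,0,0,0,0]]' 88
```

```text
clock: 5.75
tcp_pos: [560.6, -29.1, 159.2]
orientation: [[0.14, 0.99, -0.002], [0.99, -0.14, 0.0], [-0.0, -0.002, -1.0]]
wrist_force: [-4.2, 0.6, 1.8]
gripper_width: 57.2
grip_force: 2.1
clock: 5.95
tcp_pos: [560.5, -29.1, 159.2]
orientation: [[0.14, 0.99, -0.002], [0.99, -0.14, 0.0], [-0.0, -0.002, -1.0]]
wrist_force: [-4.8, 0.4, 4.0]
gripper_width: 56.0
grip_force: 2.6
```

```bash
python3 -m creep '[[0,0,0,0,0,0],[0,0,0,0,0,0]]' 92
python3 -m creep '[[0,0,0,0,0,0],[0,0,0,0,0,0]]' 95
```

```text
clock: 6.15
tcp_pos: [560.9, -29.2, 159.4]
orientation: [[0.14, 0.99, -0.001], [0.99, -0.14, 0.0], [-0.0, -0.001, -1.0]]
wrist_force: [-5.3, 0.1, 4.0]
gripper_width: 54.6
grip_force: 4.4
clock: 6.35
tcp_pos: [561.4, -29.2, 159.6]
orientation: [[0.14, 0.99, -0.0], [0.99, -0.14, -0.0], [-0.0, -0.0, -1.0]]
wrist_force: [-5.2, 0.2, 6.0]
gripper_width: 53.6
grip_force: 6.2
```

```bash
python3 -m creep '[[0,0,-0.001,0,0,0],[0,0,0,0,0,0]]' 95
python3 -m creep '[[0,0,0,0,0,0],[0,0,0,0,0,0],[0,0,0,0,0,0]]' 98
```

```text
clock: 6.55
tcp_pos: [561.4, -29.2, 159.7]
orientation: [[0.14, 0.99, -0.0], [0.99, -0.14, 0.0], [0.0, -0.0, -1.0]]
wrist_force: [-2.5, -0.5, 1.5]
gripper_width: 53.8
grip_force: 7.0
clock: 6.85
tcp_pos: [561.8, -29.3, 160.0]
orientation: [[0.14, 0.99, 0.001], [0.99, -0.14, 0.0], [0.0, 0.001, -1.0]]
wrist_force: [-0.9, 0.7, -1.0]
gripper_width: 53.0
grip_force: 9.6
```

The squeeze is good: width 53 mm, about 9.6 N, net wrist force near zero. I'll press slightly more and tip in small steps about the tongue.

```bash
python3 -m creep '[[0,0,-0.0003,0,0,0],[0,0,0,0,0,0],[0,0,0,0,0,0]]' 101
python3 -m creep '[[0,-0.00025,-0.00055,1,0,0],[0,-0.00025,-0.00055,1,0,0],[0,0,0,0,0,0],[0,0,0,0,0,0]]'
```

```text
clock: 7.15
tcp_pos: [561.9, -29.3, 160.6]
orientation: [[0.14, 0.99, 0.001], [0.99, -0.14, -0.0], [0.0, 0.001, -1.0]]
wrist_force: [-0.7, 0.6, -0.3]
gripper_width: 51.9
grip_force: 11.7
clock: 7.55
tcp_pos: [561.3, -29.3, 161.6]
orientation: [[0.14, 0.99, -0.034], [0.99, -0.14, 0.005], [0.0, -0.035, -0.999]]
wrist_force: [1.0, 0.7, -1.3]
gripper_width: 51.8
grip_force: 11.7
```

```bash
python3 -m creep '[[0,-0.00025,-0.00055,1,0,0],[0,-0.00025,-0.00055,1,0,0],[0,-0.00025,-0.00055,1,0,0],[0,0,0,0,0,0],[0,0,0,0,0,0]]'
python3 -m creep '[[0,-0.0003,-0.00055,1,0,0],[0,-0.0003,-0.00055,1,0,0],[0,-0.0003,-0.00055,1,0,0],[0,0,0,0,0,0],[0,0,0,0,0,0]]'
```

```text
clock: 8.05
tcp_pos: [560.5, -29.2, 163.2]
orientation: [[0.14, 0.986, -0.086], [0.99, -0.139, 0.012], [-0.0, -0.087, -0.996]]
wrist_force: [-0.5, -0.2, -1.2]
gripper_width: 51.5
grip_force: 11.8
clock: 8.55
tcp_pos: [559.8, -29.1, 164.9]
orientation: [[0.14, 0.981, -0.138], [0.99, -0.139, 0.019], [-0.0, -0.139, -0.99]]
wrist_force: [1.0, 0.6, -1.6]
gripper_width: 51.7
grip_force: 11.8
```

```bash
python3 -m creep '[[0,-0.00035,-0.00055,1,0,0],[0,-0.00035,-0.00055,1,0,0],[0,-0.00035,-0.00055,1,0,0],[0,-0.00035,-0.00055,1,0,0],[0,-0.00035,-0.00055,1,0,0],[0,0,0,0,0,0],[0,0,0,0,0,0]]'
python3 -m creep '[[0,-0.001,0.0002,0,0,0],[0,-0.001,0.0002,0,0,0],[0,-0.001,0.0002,0,0,0],[0,-0.001,0.0002,0,0,0],[0,0,0,0,0,0],[0,0,0,0,0,0]]'
```

```text
clock: 9.25
tcp_pos: [558.5, -28.8, 167.9]
orientation: [[0.14, 0.965, -0.223], [0.99, -0.136, 0.032], [0.0, -0.225, -0.974]]
wrist_force: [-0.7, 0.3, -1.6]
gripper_width: 51.5
grip_force: 11.8
clock: 9.85
tcp_pos: [554.3, -28.3, 168.2]
orientation: [[0.14, 0.965, -0.223], [0.99, -0.136, 0.031], [0.0, -0.225, -0.974]]
wrist_force: [0.1, 0.8, -0.9]
gripper_width: 52.0
grip_force: 11.8
```

```bash
python3 -m creep '[[0,-0.001,0.0002,0,0,0],[0,-0.001,0.0002,0,0,0],[0,-0.001,0.0002,0,0,0],[0,-0.001,0.0002,0,0,0],[0,-0.001,0.0002,0,0,0],[0,0,0,0,0,0],[0,0,0,0,0,0]]'
python3 -m creep '[[0,-0.0002,-0.001,0,0,0],[0,-0.0002,-0.001,0,0,0],[0,-0.0002,-0.001,0,0,0],[0,-0.0002,-0.001,0,0,0],[0,0,0,0,0,0],[0,0,0,0,0,0]]'
```

```text
clock: 10.55
tcp_pos: [549.3, -27.6, 168.3]
orientation: [[0.14, 0.965, -0.223], [0.99, -0.136, 0.031], [-0.0, -0.225, -0.974]]
wrist_force: [-0.1, -0.7, -0.8]
gripper_width: 52.0
grip_force: 11.8
clock: 11.15
tcp_pos: [549.5, -27.6, 172.5]
orientation: [[0.14, 0.965, -0.223], [0.99, -0.136, 0.031], [-0.0, -0.225, -0.974]]
wrist_force: [-0.6, -0.9, -1.0]
gripper_width: 51.8
grip_force: 11.8
```

```bash
python3 -m creep '[[0,-0.001,-0.005,0,0,0],[0,-0.0025,-0.01,0,0,0],[0,-0.0034,-0.015,0,0,0],[0,-0.0034,-0.015,0,0,0],[0,-0.0025,-0.01,0,0,0],[0,0,0,-3,0,0],[0,0,0,-4,0,0],[0,0,0,-4,0,0],[0,0,0,-2,0,0],[0,0,0,0,0,0],[0,0,0,0,0,0],[0,0,0,0,0,0],[0,0,0,0,0,0]]'
python3 - <<'E'
from h import *
snap('wrist','w5');snap('scene','s5'); o=status.get_obs();print(np.round(o['tcp_pos'],1),o['q'])
p=proj('s5',[(550,-29,215)])[0].astype(int)
a=cv2.resize(cv2.imread('pics/s5.png')[p[1]-40:p[1]+30,p[0]-35:p[0]+35],(400,400),interpolation=cv2.INTER_CUBIC)
b=cv2.resize(cv2.imread('pics/w5.png')[200:400,220:420],(400,400),interpolation=cv2.INTER_CUBIC)
cv2.imwrite('pics/c5.png',np.hstack([a,b]))
E
```

```text
clock: 12.45
tcp_pos: [549.7, -27.6, 228.9]
orientation: [[0.14, 0.99, -0.0], [0.99, -0.14, 0.0], [0.0, -0.0, -1.0]]
wrist_force: [-0.5, -0.7, -0.7]
gripper_width: 52.1
grip_force: 11.7
[549.6 -27.6 228.7] [-1.01856546e+01  2.51809126e+00  1.01557834e+02  2.08317834e-04
  7.59591949e+01 -2.13532488e+00]
```

View pics/c5.png

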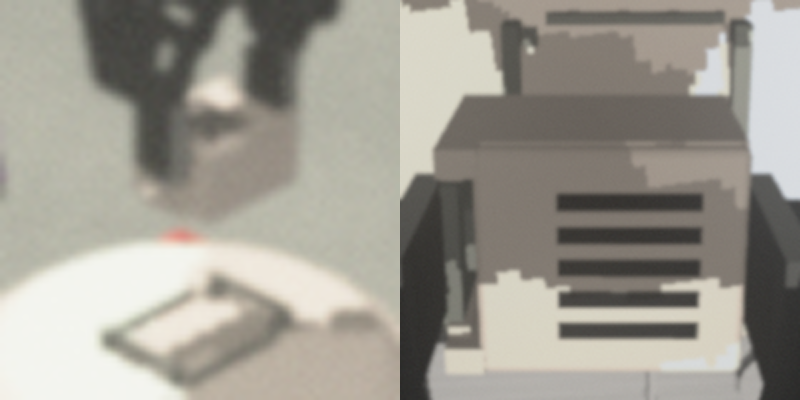

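The pictures show the cap level between the pads and the empty seat below it. I'll carry it over the tray.

```bash
python3 -m creep '[[-0.012,-0.0026,0,0,0,0],[-0.024,-0.0026,0,0,0,0],[-0.027,-0.0026,0,0,0,0],[-0.027,-0.0026,0,0,0,0],[-0.027,-0.0026,0,0,0,0],[-0.027,-0.0026,0,0,0,0],[-0.027,-0.0026,0,0,0,0],[-0.027,-0.0026,0,0,0,0],[-0.027,-0.0026,0,0,0,0],[-0.021,-0.0026,0,0,0,0],[-0.014,-0.0026,0,0,0,0],[-0.006,-0.0026,0,0,0,0],[0,0,0,0,0,-1.2],[0,0,0,0,0,-1.2],[0,0,0,0,0,0],[0,0,0,0,0,0],[0,0,0,0,0,0]]'
python3 -m creep '[[0,0,0.01,0,0,0],[0,0,0.02,0,0,0],[0,0,0.025,0,0,0],[0,0,0.025,0,0,0],[0,0,0.025,0,0,0],[0,0,0.025,0,0,0],[0,0,0.025,0,0,0],[0,0,0.02,0,0,0],[0,0,0.015,0,0,0],[0,0,0.01,0,0,0],[0,0,0.005,0,0,0],[0,0,0,0,0,0],[0,0,0,0,0,0],[0,0,0,0,0,0],[0,0,0,0,0,0]]'
```

```text
clock: 14.25
tcp_pos: [481.4, -286.0, 228.9]
orientation: [[0.097, 0.995, 0.0], [0.995, -0.097, 0.0], [0.0, 0.0, -1.0]]
wrist_force: [-0.7, 0.8, 0.0]
gripper_width: 52.3
grip_force: 11.7
clock: 15.75
tcp_pos: [481.9, -287.1, 24.9]
orientation: [[0.098, 0.995, 0.002], [0.995, -0.098, -0.001], [-0.001, 0.002, -1.0]]
wrist_force: [-0.2, 0.2, -0.4]
gripper_width: 51.8
grip_force: 11.7
```

```bash
python3 -m creep '[[0,0,0.008,0,0,0],[0,0,0.008,0,0,0],[0,0,0.005,0,0,0],[0,0,0.003,0,0,0],[0,0,0,0,0,0],[0,0,0,0,0,0]]'
python3 -m creep '[[0,0,0.001,0,0,0],[0,0,0.001,0,0,0],[0,0,0.001,0,0,0],[0,0,0.001,0,0,0],[0,0,0,0,0,0],[0,0,0,0,0,0]]'
```

```text
clock: 16.35
tcp_pos: [481.2, -286.6, -0.3]
orientation: [[0.098, 0.995, -0.0], [0.995, -0.098, 0.0], [0.0, -0.0, -1.0]]
wrist_force: [0.1, -0.2, 0.1]
gripper_width: 51.7
grip_force: 11.7
clock: 16.95
tcp_pos: [481.2, -286.5, -4.2]
orientation: [[0.098, 0.995, -0.0], [0.995, -0.098, 0.0], [0.0, -0.0, -1.0]]
wrist_force: [0.2, -0.4, -1.0]
gripper_width: 51.9
grip_force: 11.7
```

```bash
python3 -m creep '[[0,0,0.001,0,0,0],[0,0,0.001,0,0,0],[0,0,0,0,0,0],[0,0,0,0,0,0]]'
```

```text
clock: 17.35
tcp_pos: [481.3, -286.7, -5.9]
orientation: [[0.098, 0.995, 0.0], [0.995, -0.098, -0.0], [-0.0, 0.0, -1.0]]
wrist_force: [0.5, 0.8, 1.8]
gripper_width: 51.8
grip_force: 11.6
```

```bash
python3 -m creep '[[0,0,0.0006,0,0,0],[0,0,0,0,0,0],[0,0,0,0,0,0]]'; python3 -m creep '[[0,0,0,0,0,0],[0,0,0,0,0,0],[0,0,0,0,0,0],[0,0,0,0,0,0]]' 60
```

```text
clock: 17.65
tcp_pos: [481.4, -286.6, -6.0]
orientation: [[0.098, 0.995, -0.0], [0.995, -0.098, 0.0], [0.0, -0.0, -1.0]]
wrist_force: [-1.1, 1.6, 4.9]
gripper_width: 51.9
grip_force: 11.2
clock: 18.05
tcp_pos: [481.1, -286.5, -7.0]
orientation: [[0.098, 0.995, -0.0], [0.995, -0.098, 0.0], [0.0, -0.0, -1.0]]
wrist_force: [0.3, -0.4, -0.2]
gripper_width: 65.2
grip_force: 0.0
```

```bash
python3 -m creep '[[0,0,-0.005,0,0,0],[0,0,-0.015,0,0,0],[0,0,-0.02,0,0,0],[0,0,-0.025,0,0,0],[0,0,-0.025,0,0,0],[0,0,-0.025,0,0,0],[0,0,-0.025,0,0,0],[0,0,0,0,0,0],[0,0,0,0,0,0],[0,0,0,0,0,0],[0,0,0,0,0,0]]'
python3 - <<'E'
from h import *
snap('wrist','w6')
E
```

```text
clock: 19.15
tcp_pos: [480.2, -285.8, 131.7]
orientation: [[0.098, 0.995, -0.002], [0.995, -0.098, 0.002], [0.002, -0.003, -1.0]]
wrist_force: [-0.6, 0.2, 0.5]
gripper_width: 65.1
grip_force: 0.0
```

View pics/w6.png

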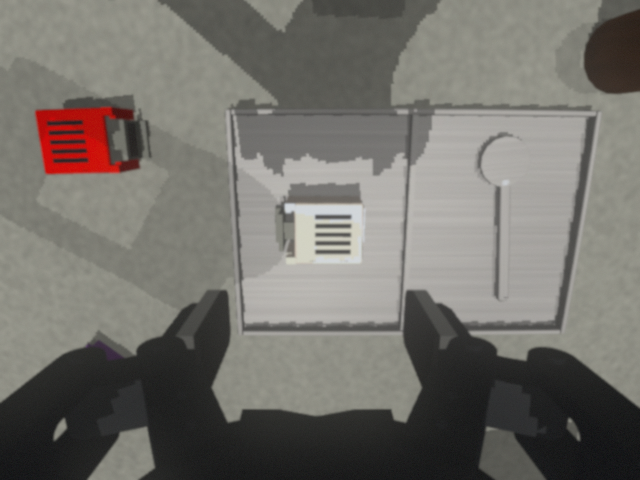

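The cap stands upright at about (325,233), near the centre of the empty compartment, and the gripper is clear of it. I'm handing in.

```bash
python3 -c "
from workcell import workorder
print(workorder.job_done())"
```

```text
the job is handed in; nothing more can be done
None
```

The cap came off its seat without forcing the latch, was lowered upright onto the floor of the tray's empty compartment and released, and the job was handed in at about 19 s; the hand-in returned no verdict.

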